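Stand the inspection probe in its holder

TASK

Pick the long inspection probe off its cradle by the small grip hub at its free end and lift it clear, still about level. High above the table, ease the grip a little, so that only the hub's sprung pins hold it and the heavy barrel swings down and hangs still; tighten again, then lower the barrel into the square well of the white holder and let go, leaving it standing on the well's floor. Do not let its barrel end come down on the table, and leave the short probe where it lies.

Things in the scene. Friction and masses are not known exactly. Their poses are not given: they have to be found in the camera images.
- probe_grip (a point): Long probe (150 g): centre of its grip hub, 18 mm in diameter, 23 mm across, with a round-nosed swivel pin on weak springs (6 N) in each end: 28 mm over the pins. x: along the probe to its barrel; y: along the pins. Starts level, 50 mm above the table, barrel away from the robot. Clamped hard on the hub (30 N or more) it stays level; with the pads 25 to 27 mm apart it swings on the pins; wider it falls.
- probe_tip (a point): Centre of the long probe's barrel end, 125 mm along x from the hub's centre, same axes. The heavy square black barrel, 22 x 22 x 80 mm, takes up the last 80 mm; a steel stem 11 mm thick joins it to the hub and ends 14 mm behind its centre. It lies in a low cradle: 8 mm base plate, saddles under the barrel, a post under the stem 27 mm from the hub's centre; free space below and beside the hub.
- short_grip (a point): The short probe in its own cradle, to be left alone: alike, but its black barrel is only 45 mm long. Point and axes as for the long probe: centre of its hub, x towards the barrel.
- well (a point): Centre of the mouth of the square well in the white holder, 75 mm above the table. Fixed block 84 x 84 mm on a 120 mm square foot; well 44 x 44 mm, 60 mm deep, 5 mm bevel round the mouth; x and y along its sides, z up. The long probe standing on its floor has its hub's centre 65 mm above this point and may lean up to 20 degrees.
Not all that is in view belongs to the job. What is shaped like the part that bears well but orange or turquoise is not meant.

How it is judged (in metres and radians):
On the way, in this order (a step that is already met when the one before it is completed fails the run):
1. the long probe is held, lifted at least 50 mm and still within 30 degrees of level (contact force between probe and the fingers above 0.3 N and height (world z) of probe_grip above 0.1 m and angle between probe_grip's own x axis and vertical between 1.047 and 2.094 rad), for 0.1 s.
2. it hangs barrel down from the fingers, within 25 degrees of plumb, its end higher than the well's mouth (contact force between probe and the fingers above 0.3 N and angle between probe_grip's own x axis and vertical above 2.705 rad and z of probe_tip in the frame of well above 0 m), for 0.2 s.
3. still held, the barrel end is lowered at least 20 mm into the well (contact force between probe and the fingers above 0.3 N and z of probe_tip in the frame of well below -0.02 m and horizontal distance between probe_tip and well below 0.028 m), for 0.1 s.
At the end, for the whole second after the job is handed in: The long probe stands barrel down in the holder's well, leaning less than 25 degrees, its end at least 45 mm below the mouth and within 28 mm of the well's axis, at rest and released; the short probe is within 20 mm of where it was (angle between probe_grip's own x axis and vertical above 2.705 rad and horizontal distance between probe_tip and well below 0.028 m and z of probe_tip in the frame of well below -0.045 m and linear speed of probe below 0.08 m/s and distance of short_grip from where it was at the start of the episode below 0.02 m); the robot touches nothing.
It fails at once if the short probe is moved by more than 20 mm (distance of short_grip from where it was at the start of the episode above 0.02 m).
It fails at once if the long probe's barrel end comes within 12 mm of the table outside the well (height (world z) of probe_tip below 0.012 m and horizontal distance between probe_tip and well above 0.04 m).
It also fails if it takes over 48 s, if anything falls off the work surface, if the arm or the gripper's body presses on something with over 40 N, if the wrist force passes 120 N, or if a joint passes its speed limit or range.

ROBOT

A 6-joint arm with a two-finger parallel gripper is mounted at the origin on the work surface. World frame = base frame: x ahead of the robot, y to its left, z up, the work surface at z = 0. Lengths are in mm, angles in rad, forces in N, time in s.
With the tool pointing down it reaches from about 425 to 950 mm from the base axis. Payload 3.5 kg.
Tool frame: the origin (TCP) lies at the very end of the fingers, on their centre line; the grasp point (between the pads) lies 19 mm behind it; z points along the fingers, x is the direction in which the jaws open and shut, and the axes are right-handed (so a half turn about z gives the same grasp; the last joint's range is limited). The gripper opens to 85 mm and grips with 20 to 120 N. Pads are 22 mm wide; open, the fingers measure 114 mm over their backs; the gripper's body (76 mm by 85 mm) begins 54 mm behind the grasp point. The pads swing forward as they close: fully open they stand 13 mm farther back than shut.
Start: joints at [1.196, 0.286, 1.577, -0, 1.279, -0.15], TCP at [150.429, 658.01, 231.325] pointing down, gripper open.
Joint ranges: [-2.77, 2.77], [-0.9, 2.22], [0.21, 2.48], [-1.53, 4.67], [0.24, 2.81], [-2.84, 2.84]. Speed limits (rad/s): [2.79, 2.79, 3.14, 3.14, 3.14, 3.14].

INTERFACE

Orientations are given as a 3x3 rotation matrix whose columns are the frame's x, y, z axes.
In Python, from workcell import bot gives the robot as it stands.
- The arm moves only by the tool servo_tool, never from a script. Its argument "moves" is a list of rows, each a list of 3 entries, a list of its own where there are three numbers: the turn, a rotation vector about the tool's x, y, z in rad, then the shift along the tool's x, y, z in m, then the opening, from 0 (shut) to 1 (fully open). A call has 1 to 10 rows; each row is the pose to reach, as a shift and turn from the pose commanded when the call began, along the tool's axes at that moment; what a row does not reach only later rows make up. A row lasts 1/10 s, in which the tool goes at most 50 mm and 8.59 degrees, less where a joint would pass 70% of its speed; a pose out of reach is approached as far as the arm can. A call with a gripper value outside its range is refused whole. The fingers move at their own pace and stop on an object; "squeeze" is the grip in N (left out, the last holds). Time passes only in rows, so rows that repeat a pose let the fingers close. It gives the time, the measured TCP pose, the force and the opening at its end, in the units of the state.
- bot.state(): the state, without advancing time (a new reading comes with each control period).
- bot.snapshot(name): name is "scene" or "top" or "wrist"; returns a dict with "image" (420x560x3 uint8, blue, green, red), "vfov" (degrees; the focal length in pixels is half the picture's height over the tangent of half this angle, whatever the lens; pixels are square), "cx", "cy" (the principal point, pixels), "rvec" (rotation vector, rad) and "tvec" (3), from world to camera coordinates, as OpenCV has them; the wrist camera has in their place "tool_from_camera" (4x4, takes a point from camera to tool coordinates, whose origin is the TCP and whose axes are the tool frame's). Camera axes: x right, y down, z forward; pixel columns grow to the right and rows downward; lengths in mm; the calibration is good to about 2 mm. A picture is of the moment at which its call begins: read the wrist's pose just before it. There is no depth.
- bot.hand_in(): hands the job in, once; it reports no verdict.
Trained networks look in a picture, given as the dict that the camera call returned (one of the last four; its "shot" number tells which), for a name from the list of things; names that differ only in an ending like _2 or _b are one class to them, and where a whole thing is asked for, a point or a joint stands for the part that bears it (a point fixed in the world has none). Each returns a list of dicts, best first, with "confidence" (0 to 1); they miss things now and then, are a little off and sometimes report something else, mostly with a low value. They report only what shows in the picture. A call takes as long as a camera call. They do not tell look-alikes from the thing itself.
- bot.find_in(picture, query): "rect" ([left, top, right, bottom] as shares, 0 to 1, of the picture: columns of its width, rows of its height, round what is visible of it).
- bot.pinpoint(picture, query): "at" ([column, row] as shares, 0 to 1, of the picture: columns of its width, rows of its height: a listed point, or the origin of a listed thing).
The state is a dict: "t": time; "joint_positions": joint angles; "qvel": joint speeds; "joint_efforts": joint torques, N m; "tool_pos": TCP position; "orientation": TCP orientation; "wrist_force": force on the tool from outside, world axes, zero at the start; "ft_torque": the same for the moment, N m; "grip_width": finger opening in mm.
Only numpy, scipy, OpenCV 4.12 (cv2) and the standard library are available. Lean on these libraries where they do the work, as an engineer would, in place of code of your own. Each camera call takes 0.05 s, during which the arm holds its last target. There are 200 camera calls.

## Working session

There is one attempt and no reset: what is moved stays moved. The work goes in short steps, Python scripts to look and compute and a tool call to move; the robot and the scene stay as the last step left them, time stands still between calls to the robot, and variables do not carry over. Pictures are saved under pics/ and viewed, about 8 in all and at most 12, crops included, and the job is handed in when it is done.

Besides the shell and the picture viewer there is one more tool, called after ">>>" in YAML: its name, and indented under it one key for each argument. servo_tool: Moves the arm, as the interface text tells. Its arguments: {"type":"object","properties":{"moves":{"type":"array"},"squeeze":{"type":"number"}},"required":["moves"]}

```bash
mkdir -p pics; cat > h.py <<'E'
import numpy as np, cv2
from workcell import bot
def cam(p):
    f=p["image"].shape[0]/2/np.tan(np.radians(p["vfov"])/2)
    return np.array([[f,0,p["cx"]],[0,f,p["cy"]],[0,0,1]])
def pose(p,s=None):
    """world->camera R,t"""
    if "rvec" in p and p["rvec"] is not None:
        return cv2.Rodrigues(np.array(p["rvec"],float))[0],np.array(p["tvec"],float).ravel()
    T=np.eye(4);T[:3,:3]=s["orientation"];T[:3,3]=s["tool_pos"]
    M=np.linalg.inv(T@np.array(p["tool_from_camera"]))
    return M[:3,:3],M[:3,3]
def onplane(p,at,z,s=None):
    R,t=pose(p,s);K=cam(p)
    px=np.array([at[0]*p["image"].shape[1],at[1]*p["image"].shape[0],1])
    d=R.T@np.linalg.inv(K)@px;c=-R.T@t
    return c+d*(z-c[2])/d[2]
def proj(p,X,s=None):
    R,t=pose(p,s);q=cam(p)@(R@np.array(X,float)+t);return q[:2]/q[2]
Z=dict(probe_grip=50,probe_tip=50,short_grip=50,well=75)
E
python3 - <<'E'
from h import *
s=bot.state();print(s["t"],s["grip_width"],np.round(s["orientation"],3).tolist())
for n in("scene","top","wrist"):
    s=bot.state();p=bot.snapshot(n);cv2.imwrite(f"pics/{n}0.png",p["image"])
    if n!='wrist': R,t=pose(p);print(n,"cam",-R.T@t)
    for q in Z:
        for r in bot.pinpoint(p,q)[:3]:
            a=r["at"];print(n,q,round(r["confidence"],2),np.round([a[0]*560,a[1]*420]),np.round(onplane(p,a,Z[q],s)))
print(bot.state()["t"])
E
```

```text
0.0 85.59562115134965 [[0.223, 0.975, -0.001], [0.975, -0.223, -0.002], [-0.002, -0.0, -1.0]]
scene cam [ 730.76139552 -460.16109064  853.44742716]
scene probe_grip 0.66 [312. 216.] [490.  20.  50.]
scene probe_tip 0.81 [376. 232.] [620.  58.  50.]
scene short_grip 0.62 [354. 139.] [462. 259.  50.]
scene well 0.92 [276. 163.] [360.  82.  75.]
scene well 0.66 [ 89. 247.] [ 175. -293.   75.]
scene well 0.63 [265. 341.] [ 563. -257.   75.]
top cam [ 306.88625115  -24.62069904 1067.6629821 ]
top probe_grip 0.69 [250. 183.] [501.  19.  50.]
top probe_tip 0.81 [241. 138.] [623.  45.  50.]
top short_grip 0.89 [157. 197.] [461. 259.  50.]
top well 0.93 [357. 154.] [ 579. -258.   75.]
top well 0.77 [374. 310.] [ 185. -296.   75.]
top well 0.69 [221. 235.] [363.  87.  75.]
0.75
```

```bash
python3 - <<'E'
import cv2,numpy as np
a=cv2.imread('pics/scene0.png');b=cv2.imread('pics/top0.png')
cv2.imwrite('pics/sc.png',cv2.resize(a,(800,600)));cv2.imwrite('pics/tp.png',cv2.resize(b,(800,600)))
E
```

```text
(no output)
```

View pics/sc.png

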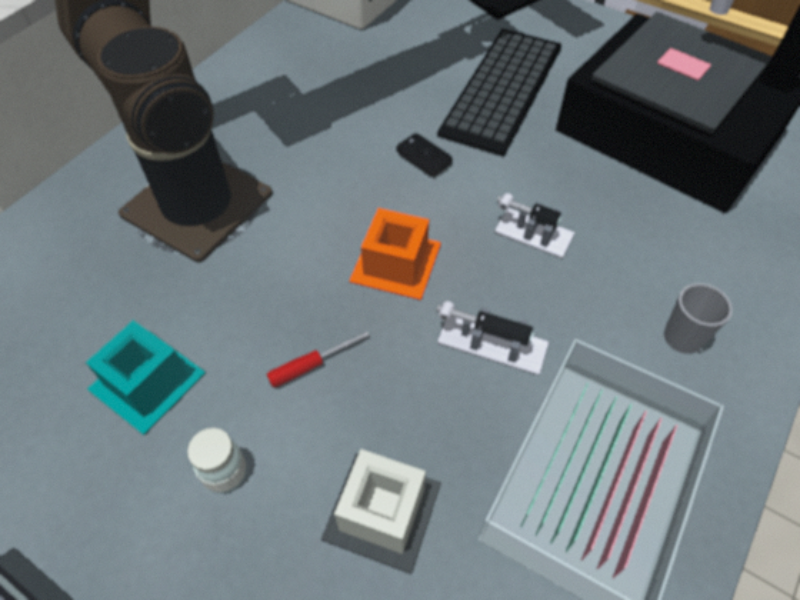

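View pics/tp.png

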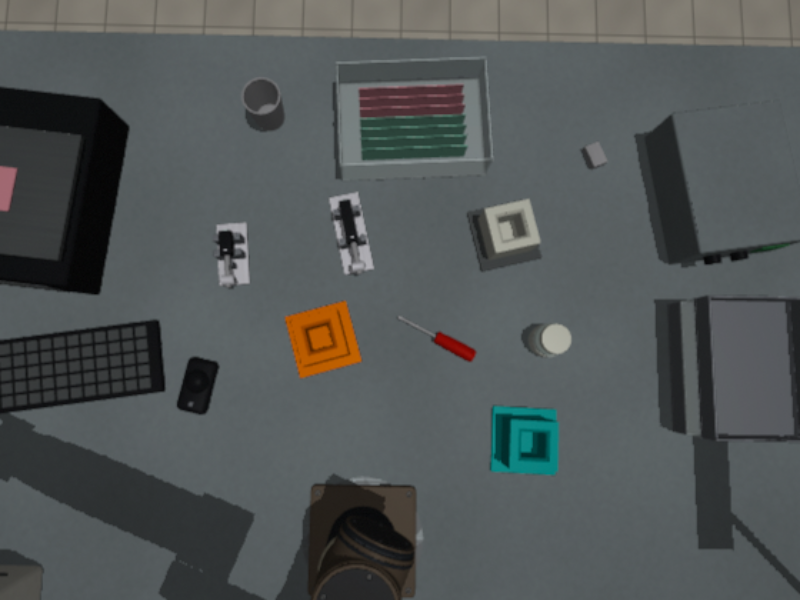

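The pictures show the long probe's hub at about (447,310) in the enlarged scene view, with the barrel pointing away from the robot. The white holder is at (385,495) and the short probe's hub at (505,203). Orange and turquoise are decoys. I'll go above the probe for a close look.

>>> servo_tool:
  moves:
    - [[0,0,0],[-0.37,0.3,-0.1],1]
    - [[0,0,0],[-0.37,0.3,-0.1],1]
    - [[0,0,0],[-0.37,0.3,-0.1],1]
    - [[0,0,0],[-0.37,0.3,-0.1],1]
    - [[0,0,0],[-0.37,0.3,-0.1],1]
    - [[0,0,0],[-0.37,0.3,-0.1],1]
    - [[0,0,0],[-0.37,0.3,-0.1],1]
    - [[0,0,0],[-0.37,0.3,-0.1],1]
    - [[0,0,0],[-0.37,0.3,-0.1],1]
    - [[0,0,0],[-0.37,0.3,-0.1],1]

```text
t: 1.75
tool_pos: [361.2, 228.2, 332.5]
orientation: [[0.224, 0.975, 0.002], [0.975, -0.224, 0.0], [0.001, 0.002, -1.0]]
wrist_force: [0.2, -0.1, 0.2]
grip_width: 85.3
```

>>> servo_tool:
  moves:
    - [[0,0,-0.45],[-0.186,0.155,0],1]
    - [[0,0,-0.45],[-0.186,0.155,0],1]
    - [[0,0,-0.45],[-0.186,0.155,0],1]
    - [[0,0,-0.45],[-0.186,0.155,0],1]
    - [[0,0,-0.45],[-0.186,0.155,0],1]
    - [[0,0,-0.45],[-0.186,0.155,0],1]
    - [[0,0,-0.45],[-0.186,0.155,0],1]
    - [[0,0,-0.45],[-0.186,0.155,0],1]

```text
t: 2.55
tool_pos: [469.9, 14.6, 331.3]
orientation: [[-0.222, 0.975, -0.0], [0.975, 0.222, 0.001], [0.001, -0.0, -1.0]]
wrist_force: [0.1, 0.3, -0.1]
grip_width: 85.1
```

```bash
cat > look.py <<'E'
from h import *
import sys
s=bot.state();p=bot.snapshot("wrist");cv2.imwrite(f"pics/{sys.argv[1]}.png",p["image"])
print(s["t"],np.round(s["tool_pos"],1),np.round(s["orientation"],3).tolist(),s["grip_width"],np.round(s["wrist_force"],1))
R,t=pose(p,s);print("cam",np.round(-R.T@t),np.round(R[2],2))
for q in sys.argv[2:]:
    for r in bot.pinpoint(p,q)[:2]:
        a=r["at"];print(q,round(r["confidence"],2),np.round([a[0]*560,a[1]*420]),np.round(onplane(p,a,Z[q],s),1))
E
python3 look.py w1 probe_grip probe_tip well
```

```text
2.55 [469.9  14.6 331.3] [[-0.222, 0.975, -0.0], [0.975, 0.222, 0.001], [0.001, -0.0, -1.0]] 85.097700880389 [ 0.1  0.3 -0.1]
cam [392.  -3. 474.] [ 0.3   0.07 -0.95]
probe_grip 0.62 [277. 180.] [492.4  15.4  50. ]
probe_tip 0.79 [279. 264.] [617.5  47.3  50. ]
well 0.66 [354.  95.] [364.2  82.4  75. ]
well 0.65 [ 57. 193.] [ 567.3 -263.7   75. ]
```

View pics/w1.png

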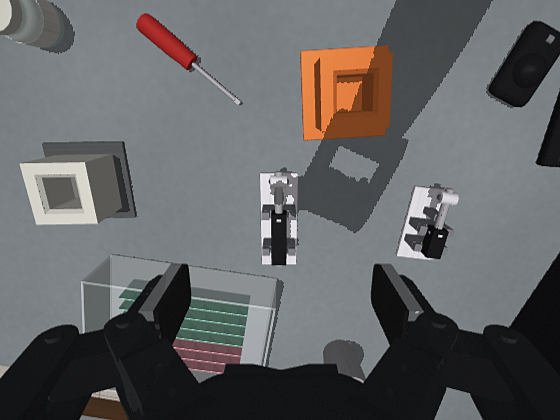

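>>> servo_tool:
  moves:
    - [[0,0,-0.02],[-0.003,0.022,0.18],1]
    - [[0,0,-0.02],[-0.003,0.022,0.18],1]
    - [[0,0,-0.02],[-0.003,0.022,0.18],1]
    - [[0,0,-0.02],[-0.003,0.022,0.18],1]
    - [[0,0,-0.02],[-0.003,0.022,0.18],1]
    - [[0,0,-0.02],[-0.003,0.022,0.18],1]

```text
t: 3.35
tool_pos: [492.3, 17.2, 152.0]
orientation: [[-0.244, 0.97, 0.0], [0.97, 0.244, 0.0], [0.0, 0.0, -1.0]]
wrist_force: [-0.0, -0.3, -0.2]
grip_width: 85.5
```

```bash
python3 look.py w2 probe_grip probe_tip; python3 -c "
import cv2;a=cv2.imread('pics/w2.png')
cv2.imwrite('pics/w2c.png',cv2.resize(a[110:350,120:440],(800,600)))"
```

```text
3.35 [492.3  17.2 152. ] [[-0.244, 0.97, 0.0], [0.97, 0.244, 0.0], [0.0, 0.0, -1.0]] 85.54933389568788 [-0.  -0.3 -0.2]
cam [415.  -2. 294.] [ 0.3   0.08 -0.95]
probe_grip 0.56 [280. 207.] [494.  18.  50.]
probe_tip 0.66 [276. 333.] [615.8  44.3  50. ]
probe_tip 0.21 [279. 205.] [492.6  16.7  50. ]
```

View pics/w2c.png

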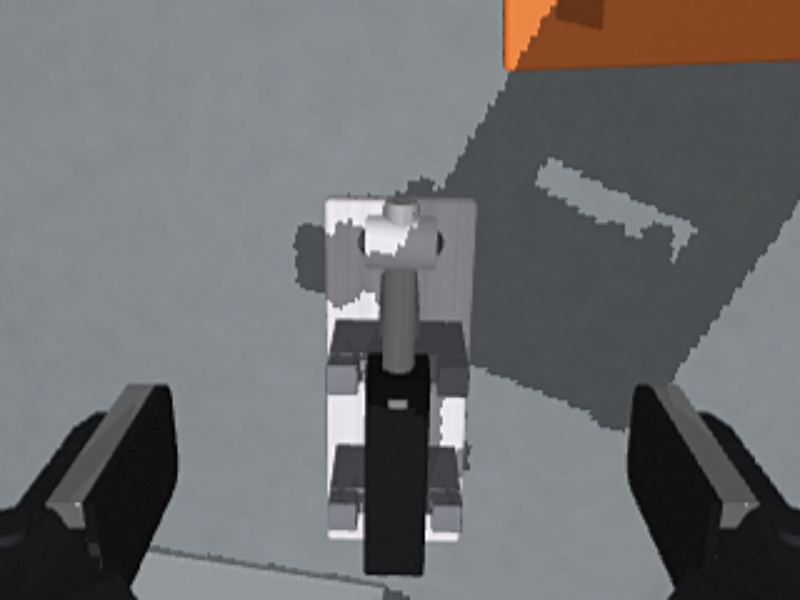

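The hub is at crop (401,243), which is pixel (280,207) and agrees with the network. That puts it at about (494,18,50) with a yaw of about 12.5°. Descend and grip.

>>> servo_tool:
  moves:
    - [[0,0,0.025],[0.001,0.002,0.06],1]
    - [[0,0,0.025],[0.001,0.002,0.09],1]
    - [[0,0,0.025],[0.001,0.002,0.11],1]
    - [[0,0,0.025],[0.001,0.002,0.123],1]
    - [[0,0,0.025],[0.001,0.002,0.123],1]
    - [[0,0,0.025],[0.001,0.002,0.123],1]
    - [[0,0,0.025],[0.001,0.002,0.123],1]

```text
t: 4.2
tool_pos: [495.7, 17.7, 30.4]
orientation: [[-0.218, 0.976, 0.004], [0.976, 0.218, -0.001], [-0.002, 0.004, -1.0]]
wrist_force: [-0.1, 1.0, 0.2]
grip_width: 85.6
```

```bash
python3 look.py w3 probe_grip probe_tip
```

```text
4.2 [495.7  17.7  30.4] [[-0.218, 0.976, 0.004], [0.976, 0.218, -0.001], [-0.002, 0.004, -1.0]] 85.6196054936326 [-0.1  1.   0.2]
cam [417.   1. 173.] [ 0.31  0.07 -0.95]
probe_grip 0.96 [276. 287.] [495.   16.1  50. ]
```

View pics/w3.png

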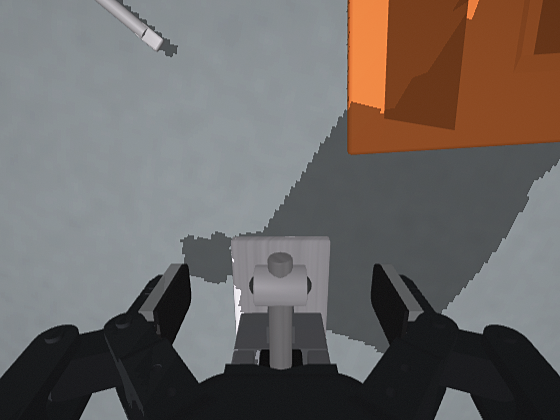

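The hub at (280,286) is centred between the pads. Close, then lift gently.

>>> servo_tool:
  moves:
    - [[0,0,0],[0,0,0],0]
    - [[0,0,0],[0,0,0],0]
    - [[0,0,0],[0,0,0],0]
    - [[0,0,0],[0,0,0],0]
    - [[0,0,0],[0,0,0],0]
    - [[0,0,0],[0,0,0],0]
    - [[0,0,0],[0,0,0],0]
    - [[0,0,0],[0,0,0],0]
    - [[0,0,0],[0,0,0],0]
    - [[0,0,0],[0,0,0],0]
  squeeze: 80

```text
t: 5.35
tool_pos: [493.8, 18.1, 28.4]
orientation: [[-0.218, 0.976, -0.0], [0.976, 0.218, 0.0], [0.0, -0.0, -1.0]]
wrist_force: [-1.3, 0.4, 2.1]
grip_width: 21.9
```

>>> servo_tool:
  moves:
    - [[0,0,0],[0,0,0],0]
    - [[0,0,0],[0,0,-0.005],0]
    - [[0,0,0],[0,0,-0.012],0]
    - [[0,0,0],[0,0,-0.02],0]
    - [[0,0,0],[0,0,-0.03],0]
    - [[0,0,0],[0,0,-0.04],0]
    - [[0,0,0],[0,0,-0.05],0]
    - [[0,0,0],[0,0,-0.06],0]
    - [[0,0,0],[0,0,-0.065],0]
    - [[0,0,0],[0,0,-0.065],0]

```text
t: 6.35
tool_pos: [494.6, 17.9, 94.5]
orientation: [[-0.218, 0.976, 0.002], [0.976, 0.218, -0.0], [-0.001, 0.002, -1.0]]
wrist_force: [-0.6, -1.4, -1.8]
grip_width: 21.6
```

```bash
python3 look.py w4; python3 - <<'E'
from h import *
p=bot.snapshot("scene")
for q in("probe_grip","probe_tip"): print(q,bot.pinpoint(p,q)[:2])
cv2.imwrite("pics/s4.png",cv2.resize(p["image"][120:330,240:520],(800,600)))
E
```

```text
6.35 [494.6  17.9  94.5] [[-0.218, 0.976, 0.002], [0.976, 0.218, -0.0], [-0.001, 0.002, -1.0]] 21.63524734120869 [-0.6 -1.4 -1.8]
cam [416.   1. 237.] [ 0.3   0.07 -0.95]
probe_grip [{'at': [0.5618, 0.4738], 'confidence': 0.72}]
probe_tip [{'at': [0.6775, 0.5202], 'confidence': 0.87}]
```

View pics/s4.png

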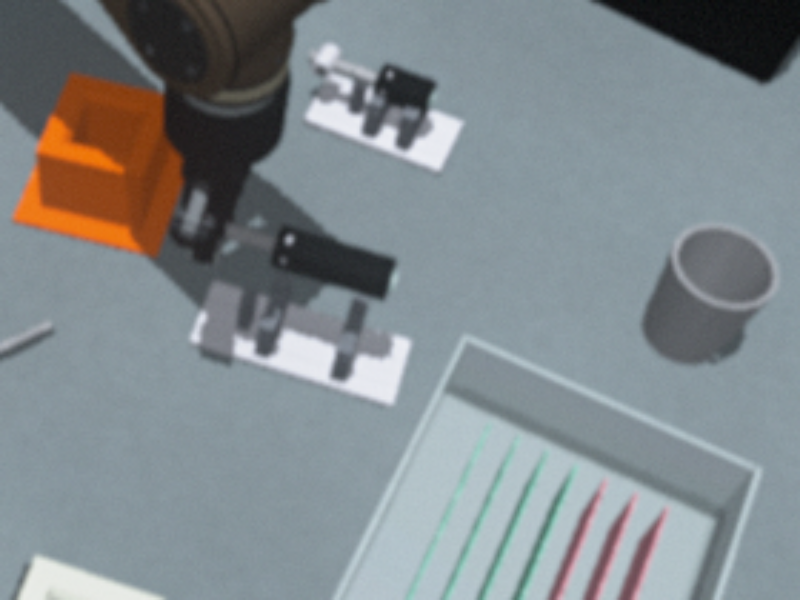

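Held level and clear of the cradle; the barrel end is at crop (395,275). Raise, then carry it near the well for a close look.

>>> servo_tool:
  moves:
    - [[0,0,0],[0,0,-0.015],0]
    - [[0,0,0],[0,0,-0.035],0]
    - [[0,0,0],[0,0,-0.06],0]
    - [[0,0,0],[0,0,-0.085],0]
    - [[0,0,0],[0,0,-0.11],0]
    - [[0,0,0],[0,0,-0.135],0]
    - [[0,0,0],[0,0,-0.16],0]
    - [[0,0,0],[0,0,-0.18],0]
    - [[0,0,0],[0,0,-0.195],0]
    - [[0,0,0],[0,0,-0.2],0]

```text
t: 7.55
tool_pos: [494.4, 17.9, 294.7]
orientation: [[-0.218, 0.976, 0.002], [0.976, 0.218, -0.0], [-0.001, 0.002, -1.0]]
wrist_force: [0.2, 0.7, -1.5]
grip_width: 21.9
```

>>> servo_tool:
  moves:
    - [[0,0,0],[-0.015,0.003,0],0]
    - [[0,0,0],[-0.045,0.008,0],0]
    - [[0,0,0],[-0.08,0.013,0],0]
    - [[0,0,0],[-0.115,0.018,0],0]
    - [[0,0,0],[-0.15,0.024,0],0]
    - [[0,0,0],[-0.185,0.03,0],0]
    - [[0,0,0],[-0.22,0.035,0],0]
    - [[0,0,0],[-0.25,0.04,0],0]
    - [[0,0,0],[-0.275,0.044,0],0]
    - [[0,0,0],[-0.285,0.045,0],0]

```text
t: 8.55
tool_pos: [599.6, -253.3, 290.3]
orientation: [[-0.216, 0.976, -0.004], [0.976, 0.216, 0.001], [0.002, -0.003, -1.0]]
wrist_force: [-0.2, 0.5, -1.1]
grip_width: 21.7
```

>>> servo_tool:
  moves:
    - [[0,0,0],[0,0,0],0]
    - [[0,0,0],[0,0,0],0]
    - [[0,0,0],[0,0,0],0]

```text
t: 8.85
tool_pos: [599.8, -249.2, 293.1]
orientation: [[-0.219, 0.976, -0.0], [0.976, 0.219, 0.001], [0.001, -0.0, -1.0]]
wrist_force: [-0.4, 0.2, -1.4]
grip_width: 22.0
```

```bash
python3 look.py w5 well probe_grip probe_tip
```

```text
8.85 [ 599.8 -249.2  293.1] [[-0.219, 0.976, -0.0], [0.976, 0.219, 0.001], [0.001, -0.0, -1.0]] 21.9818418402165 [-0.4  0.2 -1.4]
cam [ 522. -266.  436.] [ 0.3   0.07 -0.95]
probe_grip 0.66 [281. 288.] [ 765.1 -210.9   50. ]
```

View pics/w5.png

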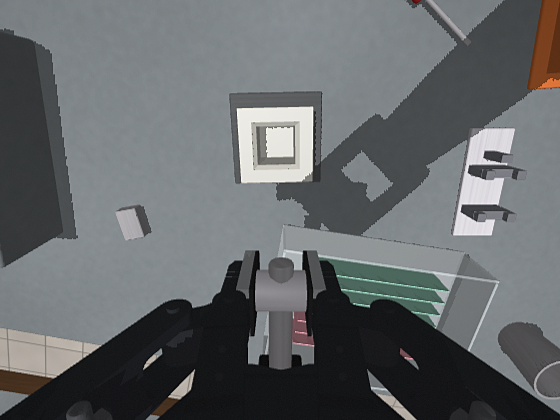

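The well's bevelled mouth spans about (251,121) to (300,169), centre (275,145). The network missed it, so I'll compute from these pixels.

```bash
python3 - <<'E'
from h import *
s=bot.state();p=bot.snapshot("wrist")
for a in [(275.5,145),(251,121),(299,121),(300,169),(251,169),(236,107),(313,107)]:
    print(a,np.round(onplane(p,(a[0]/560,a[1]/420),75,s),1))
g=p["image"][100:190,230:325];cv2.imwrite("pics/well.png",cv2.resize(g,(760,720),interpolation=cv2.INTER_NEAREST)[:600])
w=onplane(p,(275.5/560,145/420),75,s)
for n in("scene","top"):
    q=bot.snapshot(n);print(n,proj(q,w),[ (np.array(r["at"])*[560,420]).round() for r in bot.pinpoint(q,"well")])
E
```

```text
(275.5, 145) [ 568.2 -261.7   75. ]
(251, 121) [ 548.4 -293.9   75. ]
(299, 121) [ 536.7 -241.8   75. ]
(300, 169) [ 589.  -227.9   75. ]
(251, 169) [ 601.5 -283.6   75. ]
(236, 107) [ 537.4 -312.8   75. ]
(313, 107) [ 518.9 -230.4   75. ]
scene [265.98561905 344.80327552] [array([ 93., 249.]), array([263., 344.])]
top [358.88177919 157.87544237] [array([225., 238.]), array([372., 311.])]
```

View pics/well.png

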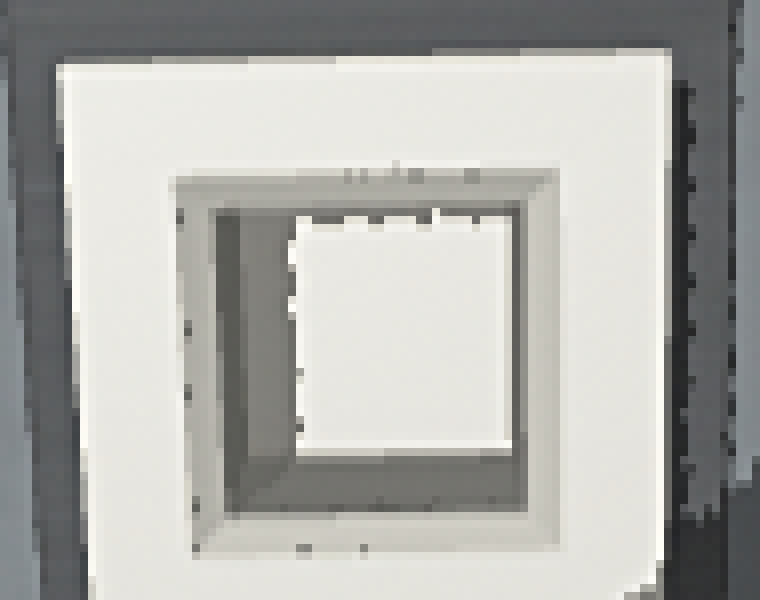

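Bevel corners are (252,122), (299.5,121), (300,169) and (254.5,169), which puts the well centre at about (569,-260.5). That is consistent with the other cameras. I'll ease the grip gradually here, with the hub at about z=312.

>>> servo_tool:
  moves:
    - [[0,0,0],[0,0,0],0.27]
    - [[0,0,0],[0,0,0],0.27]
    - [[0,0,0],[0,0,0],0.285]
    - [[0,0,0],[0,0,0],0.285]
    - [[0,0,0],[0,0,0],0.285]
    - [[0,0,0],[0,0,0],0.285]

```text
t: 9.9
tool_pos: [600.2, -250.2, 293.2]
orientation: [[-0.218, 0.976, 0.0], [0.976, 0.218, 0.0], [0.0, 0.0, -1.0]]
wrist_force: [0.3, 0.4, -1.3]
grip_width: 24.2
```

```bash
cat > wid.py <<'E'
from h import *
p=bot.snapshot("scene");s=bot.state();print(s["t"],s["grip_width"],s["wrist_force"],s["tool_pos"])
for q in("probe_grip","probe_tip"): print(q,[(np.array(r["at"])*[560,420]).round().tolist()+[r["confidence"]] for r in bot.pinpoint(p,q)[:2]])
h=np.array(s["tool_pos"])-19*np.array(s["orientation"])[:,2]*1
print("hub",proj(p,h),"tip level",proj(p,h+125*np.array(s["orientation"])[:,1]),"tip down",proj(p,h-[0,0,125]))
cv2.imwrite("pics/last.png",p["image"])
E
python3 wid.py
```

```text
9.95 24.550753938775802 [ 0.38188368 -0.54339638 -2.54808422] [ 600.24757169 -250.24255101  293.36009821]
probe_grip [[284.0, 287.0, 0.66]]
probe_tip [[319.0, 333.0, 0.67]]
hub [286.62030498 290.05270286] tip level [383.81033164 323.90714175] tip down [285.95059732 325.58710967]
```

>>> servo_tool:
  moves:
    - [[0,0,0],[0,0,0],0.3]
    - [[0,0,0],[0,0,0],0.3]
    - [[0,0,0],[0,0,0],0.3]
    - [[0,0,0],[0,0,0],0.3]
    - [[0,0,0],[0,0,0],0.3]
    - [[0,0,0],[0,0,0],0.3]
    - [[0,0,0],[0,0,0],0.3]
    - [[0,0,0],[0,0,0],0.3]

```text
t: 10.85
tool_pos: [600.0, -250.3, 293.3]
orientation: [[-0.218, 0.976, -0.0], [0.976, 0.218, -0.0], [0.0, -0.0, -1.0]]
wrist_force: [-0.3, -0.5, -1.2]
grip_width: 25.3
```

```bash
python3 wid.py
```

```text
10.9 25.80940541908578 [-0.00310472 -0.34853177 -0.74697235] [ 600.0233076  -250.26496597  293.30542536]
probe_grip [[286.0, 287.0, 0.57], [265.0, 343.0, 0.42]]
probe_tip [[286.0, 321.0, 0.68]]
hub [286.47153245 289.9995656 ] tip level [383.62451167 323.86594728] tip down [285.82409119 325.53658012]
```

>>> servo_tool:
  moves:
    - [[0,0,0],[0,0,0],0.3]
    - [[0,0,0],[0,0,0],0.3]
    - [[0,0,0],[0,0,0],0.3]
    - [[0,0,0],[0,0,0],0.3]
    - [[0,0,0],[0,0,0],0.3]
    - [[0,0,0],[0,0,0],0.3]
    - [[0,0,0],[0,0,0],0.3]
    - [[0,0,0],[0,0,0],0.3]
    - [[0,0,0],[0,0,0],0.3]
    - [[0,0,0],[0,0,0],0.3]

```text
t: 12.0
tool_pos: [600.0, -250.3, 293.3]
orientation: [[-0.218, 0.976, 0.0], [0.976, 0.218, -0.0], [-0.0, 0.0, -1.0]]
wrist_force: [0.2, 0.1, -0.8]
grip_width: 25.4
```

```bash
python3 wid.py;python3 wid.py;python3 wid.py|grep tip; python3 -c "
import cv2;a=cv2.imread('pics/last.png')
cv2.imwrite('pics/l2.png',cv2.resize(a[180:390,150:430],(800,600)))"
```

```text
12.05 25.53478822168535 [ 0.19241999  0.46561718 -2.0069981 ] [ 600.0220505  -250.27091334  293.31586197]
probe_grip [[287.0, 287.0, 0.9]]
probe_tip [[289.0, 320.0, 0.74]]
hub [286.46855989 289.99873667] tip level [383.62325641 323.86531198] tip down [285.82155156 325.53642234]
12.2 25.733265182996195 [-0.31451097  0.37074928 -0.69880403] [ 600.03654205 -250.26633288  293.34670091]
probe_grip [[288.0, 287.0, 0.58]]
probe_tip [[289.0, 324.0, 0.77]]
hub [286.47923787 289.99120865] tip level [383.64039557 323.85721022] tip down [285.83061252 325.53144206]
probe_tip [[288.0, 325.0, 0.79]]
hub [286.47591155 289.9897756 ] tip level [383.6336888  323.85239917] tip down [285.82779948 325.52925483]
```

View pics/l2.png

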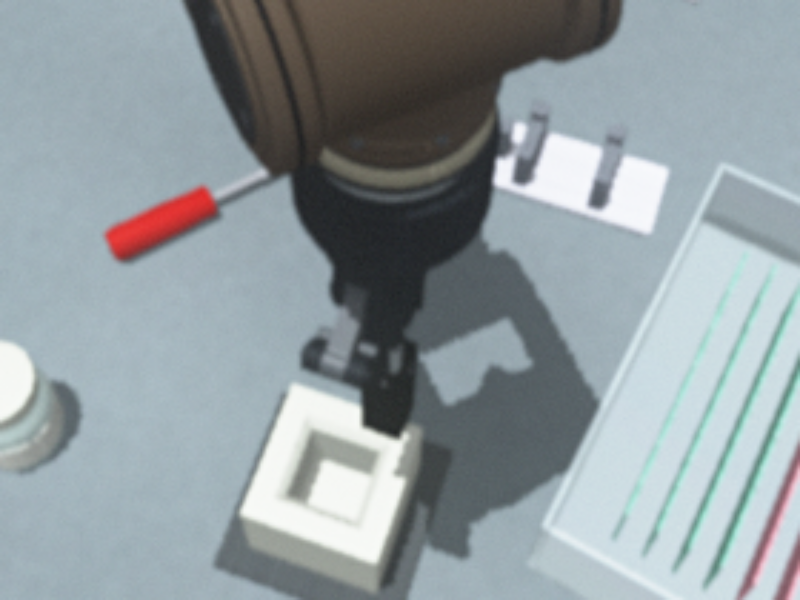

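It hangs plumb, with its end at crop (385,430). Tighten and move over the well axis.

>>> servo_tool:
  moves:
    - [[0,0,0],[0,0,0],0]
    - [[0,0,0],[0,0,0],0]
    - [[0,0,0],[0,0,0],0]
    - [[0,0,0],[0,0,0],0]
    - [[0,0,0],[-0.001,-0.008,0],0]
    - [[0,0,0],[-0.002,-0.018,0],0]
    - [[0,0,0],[-0.003,-0.028,0],0]
    - [[0,0,0],[-0.003,-0.0325,0],0]
    - [[0,0,0],[-0.003,-0.0325,0],0]
    - [[0,0,0],[-0.003,-0.0325,0],0]
  squeeze: 80

```text
t: 13.45
tool_pos: [568.9, -260.4, 293.6]
orientation: [[-0.218, 0.976, 0.001], [0.976, 0.218, -0.0], [-0.0, 0.001, -1.0]]
wrist_force: [-0.3, -0.1, -1.1]
grip_width: 21.5
```

>>> servo_tool:
  moves:
    - [[0,0,0],[0,0,0.015],0]
    - [[0,0,0],[0,0,0.035],0]
    - [[0,0,0],[0,0,0.06],0]
    - [[0,0,0],[0,0,0.08],0]
    - [[0,0,0],[0,0,0.09],0]
    - [[0,0,0],[0,0,0.09],0]
    - [[0,0,0],[0,0,0.09],0]

```text
t: 14.15
tool_pos: [569.4, -260.4, 203.7]
orientation: [[-0.219, 0.976, 0.001], [0.976, 0.219, -0.0], [-0.0, 0.0, -1.0]]
wrist_force: [0.1, -0.6, -0.5]
grip_width: 21.5
```

```bash
python3 wid.py; python3 - <<'E'
from h import *
s=bot.state();p=bot.snapshot("wrist")
W=p["image"];sc=cv2.imread("pics/last.png")
cv2.imwrite("pics/l3.png",np.hstack([cv2.resize(sc[270:390,190:310],(400,400),interpolation=cv2.INTER_CUBIC),cv2.resize(W[200:400,180:380],(400,400))]))
q=bot.snapshot("scene");print("well px",proj(q,[569,-260.5,75]),"tip expected",proj(q,np.array(s["tool_pos"])+[0,0,19-125]))
E
```

```text
14.2 21.51806037792571 [ 0.90226405  0.31145642 -0.24626911] [ 569.6794357  -260.66132592  204.57352138]
probe_grip [[264.0, 310.0, 0.71]]
probe_tip [[269.0, 339.0, 0.86], [353.0, 140.0, 0.23]]
hub [264.24914339 310.98921555] tip level [348.63721877 341.53746678] tip down [266.64244238 340.11020067]
well px [266.75587211 344.47462861] tip expected [266.65012641 340.1172473 ]
```

View pics/l3.png

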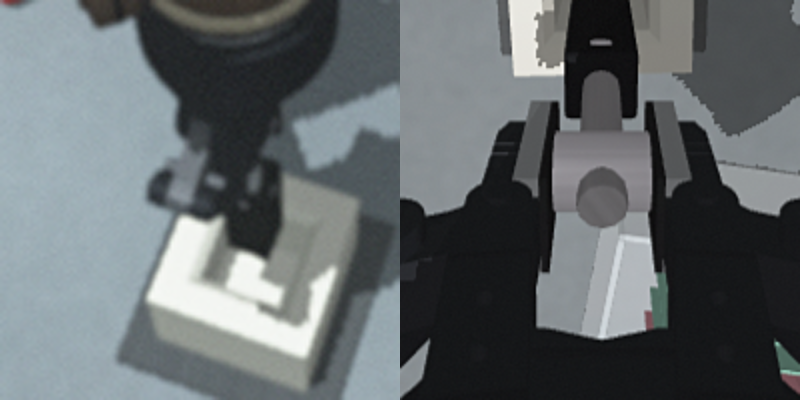

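The barrel end hangs about 23 mm above the mouth, over the well: its pixel is about 268, against 267 for the well axis. Lower it.

>>> servo_tool:
  moves:
    - [[0,0,0],[0,0,0.01],0]
    - [[0,0,0],[0,0,0.02],0]
    - [[0,0,0],[0,0,0.03],0]
    - [[0,0,0],[0,0,0.04],0]
    - [[0,0,0],[0,0,0.05],0]
    - [[0,0,0],[0,0,0.06],0]
    - [[0,0,0],[0,0,0.068],0]
    - [[0,0,0],[0,0,0.075],0]
    - [[0,0,0],[0,0,0.075],0]
    - [[0,0,0],[0,0,0.075],0]

```text
t: 15.4
tool_pos: [569.1, -260.4, 128.4]
orientation: [[-0.218, 0.976, 0.0], [0.976, 0.218, -0.0], [-0.0, 0.0, -1.0]]
wrist_force: [0.3, -0.0, -1.2]
grip_width: 21.4
```

>>> servo_tool:
  moves:
    - [[0,0,0],[0,0,0.002],0]
    - [[0,0,0],[0,0,0.004],0]
    - [[0,0,0],[0,0,0.006],0]
    - [[0,0,0],[0,0,0.007],0]
    - [[0,0,0],[0,0,0.007],0]

```text
t: 15.9
tool_pos: [569.7, -260.6, 123.0]
orientation: [[-0.218, 0.976, 0.002], [0.976, 0.218, -0.001], [-0.001, 0.001, -1.0]]
wrist_force: [-0.8, 1.2, 5.0]
grip_width: 21.3
```

```bash
python3 wid.py; python3 -c "
from h import *
print(bot.state()['wrist_force'])
q=bot.snapshot('top')
for n in ('probe_grip','well'):print(n,[(np.array(r['at'])*[560,420]).round().tolist()+[r['confidence']] for r in bot.pinpoint(q,n)[:2]])"
```

```text
15.95 21.518553899907424 [-1.18782747  0.58657909  5.18641482] [ 569.68499185 -260.63606254  123.02885571]
probe_grip [[265.0, 329.0, 0.62]]
probe_tip [[271.0, 354.0, 0.61]]
hub [265.89837792 330.90657016] tip level [342.32073628 359.32037375] tip down [267.89637237 355.23607766]
[-1.24861246  0.56648849  6.06920947]
probe_grip []
well [[375.0, 313.0, 0.92], [225.0, 237.0, 0.78]]
```

The upward force of 5–6 N shows the floor has been reached at the expected height. Release and withdraw upward.

>>> servo_tool:
  moves:
    - [[0,0,0],[0,0,-0.001],0.25]
    - [[0,0,0],[0,0,-0.001],0.3]
    - [[0,0,0],[0,0,-0.001],0.35]
    - [[0,0,0],[0,0,-0.001],0.45]
    - [[0,0,0],[0,0,-0.001],0.6]
    - [[0,0,0],[0,0,-0.001],0.8]
    - [[0,0,0],[0,0,-0.001],0.9]
    - [[0,0,0],[0,0,-0.001],0.9]
    - [[0,0,0],[0,0,-0.001],0.9]
    - [[0,0,0],[0,0,-0.001],0.9]

```text
t: 17.2
tool_pos: [569.0, -260.3, 122.3]
orientation: [[-0.218, 0.976, 0.0], [0.976, 0.218, -0.0], [-0.0, -0.0, -1.0]]
wrist_force: [-0.3, -0.0, -1.0]
grip_width: 76.9
```

>>> servo_tool:
  moves:
    - [[0,0,0],[0,0,-0.01],0.9]
    - [[0,0,0],[0,0,-0.03],0.9]
    - [[0,0,0],[0,0,-0.06],0.9]
    - [[0,0,0],[0,0,-0.1],0.9]
    - [[0,0,0],[0,0,-0.14],0.9]
    - [[0,0,0],[0,0,-0.18],0.9]
    - [[0,0,0],[0,0,-0.2],0.9]
    - [[0,0,0],[0,0,-0.2],0.9]
    - [[0,0,0],[0,0,-0.2],0.9]
    - [[0,0,0],[0,0,-0.2],0.9]

```text
t: 18.2
tool_pos: [568.2, -259.8, 319.8]
orientation: [[-0.218, 0.976, -0.003], [0.976, 0.218, 0.002], [0.003, -0.003, -1.0]]
wrist_force: [1.2, -0.9, 0.2]
grip_width: 76.7
```

```bash
python3 look.py w9; python3 - <<'E'
from h import *
s=bot.state();p=bot.snapshot("wrist");q=bot.snapshot("scene")
for n in("probe_grip","short_grip"):
  for im,z in((p,140),(q,140)):
    for r in bot.pinpoint(im,n)[:2]: print(n,r["confidence"],onplane(im,r["at"],140 if n=="probe_grip" else 50,s).round(1))
cv2.imwrite("pics/l9.png",np.hstack([cv2.resize(p["image"],(400,300)),cv2.resize(q["image"][270:390,190:350],(400,300))]))
E
```

```text
18.2 [ 568.2 -259.8  319.8] [[-0.218, 0.976, -0.003], [0.976, 0.218, 0.002], [0.003, -0.003, -1.0]] 76.69662526633645 [ 1.2 -0.9  0.2]
cam [ 490. -277.  462.] [ 0.3   0.07 -0.95]
probe_grip 0.96 [ 569.  -259.8  140. ]
probe_grip 0.78 [ 567.9 -258.6  140. ]
short_grip 0.78 [461. 254.  50.]
```

View pics/l9.png

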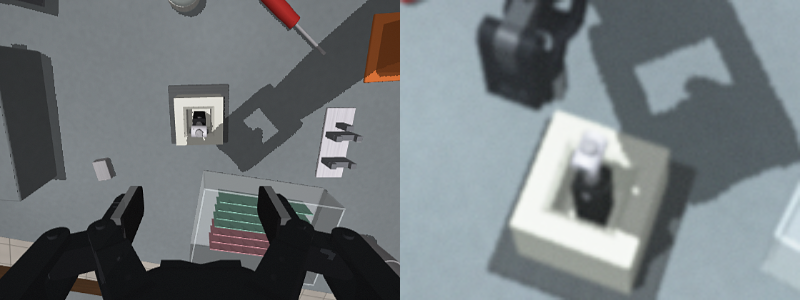

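The probe stands upright in the white well, with its hub at about (569,-260,140). The gripper is clear.

```bash
python3 -c "
from workcell import bot
print(bot.hand_in())"
```

```text
the job is handed in; nothing more can be done
None
```

The long probe is standing barrel down on the floor of the white holder's well, released, and the job is handed in. The hand-in gave no verdict.

- **What I did:** I gripped the long probe by its hub at 80 N and lifted it level. Near the well, with the hub about 310 mm above the table, I eased the pads to about 25.5 mm. The barrel swung down and hung plumb, and I tightened again. I then lowered it until it touched the floor with 5–6 N, at the expected height. Finally I opened the fingers and withdrew straight up.
- **Last checks:** The wrist and scene cameras put the hub within about 2 mm of the well axis (taking its standing height of 140 mm), and the picture shows it upright. The gripper was clear, about 200 mm above the probe, after about 18 s of the 48 s allowed. The short probe was found at (461, 254), against (461–462, 259) at the start. I put that difference down to detector error, since nothing came near it.
- **What disagreed:**
  - The network missed the well in the close wrist picture, so I measured it from the bevel's corners.
  - The three cameras' first estimates of the well differed by up to 16 mm.
  - The pads let the probe swing at a reading of about 24.5 mm, slightly before the stated 25 mm.

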